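Lay up a pendant job at the jeweller's bench

ROBOT

A 6-joint arm with a two-finger parallel gripper is mounted at the origin on the work surface. World frame = base frame: x ahead of the robot, y to its left, z up, the work surface at z = 0. Lengths are in m, angles in rad, forces in N, time in s.
With the tool pointing down it reaches from about 0.3 to 0.75 m from the base axis. Payload 8.5 kg.
Tool frame: the origin (TCP) lies midway between the tips of the shut fingers; the grasp point (between the pads) lies 19 mm behind it; z points along the fingers, y is the line along which they close (so a half turn about z gives the same grasp; the last joint's range is limited). The gripper opens to 88 mm and grips with 3 to 60 N. Pads are 18 mm wide; open, the fingers measure 123 mm over their backs; the gripper's body (75 mm by 187 mm) begins 45 mm behind the grasp point.
Start: joints at [0.887, 0.381, 1.297, -0, 1.464, -0.215], TCP at [0.248, 0.491, 0.239] pointing down, gripper open.
Joint ranges: [-3.11, 3.11], [-0.89, 2.33], [0.22, 2.48], [-1.42, 4.56], [0.17, 2.85], [-2.88, 2.88]. Speed limits (rad/s): [2.39, 2.39, 3.14, 3.14, 3.14, 3.14].

INTERFACE

Orientations are given as [roll, pitch, yaw] about the fixed x, y, z axes, in that order (R = Rz(yaw) Ry(pitch) Rx(roll)).
In Python, from bench import r gives the robot as it stands. The module is installed in compiled form; this text tells all that it offers.
- The arm moves only by the tool step_arm, never from a script. Its argument "targets" is a list of rows, each an object with "translation": the shift along the tool's x, y, z in units of 30 mm (1.0 is 30 mm), a list of three; "turn": the turn about the tool's z in units of 6 degrees (1.0 is 6 degrees). A call has 1 to 12 rows; each row shifts and turns the commanded pose from where the row before left it, along the tool's axes as they then stand; what a row does not reach is not made up. A row lasts 1/10 s, in which the tool goes at most 50 mm and 8.59 degrees, less where a joint would pass 70% of its speed; a pose out of reach is approached as far as the arm can. A call is refused whole if a number of a shift passes 1 or a number of a turn 1, either way. A call with a gripper value outside its range is refused whole. "claw" is the opening, from -1 (shut) to 1 (fully open), set as the call begins (left out, the last holds). The fingers move at their own pace and stop on an object; the grip force is fixed at half the most. Time passes only in rows, so rows that do not move let the fingers close. It gives the time, the measured TCP pose, the force, the opening and the grip force at its end, in the units of the state.
- r.get_obs(): the state, without advancing time (a new reading comes with each control period).
- r.capture(name): name is "scene" or "top"; returns the picture (400x640x3 uint8, blue, green, red); there is no depth.
- r.camera_params(name): a dict with "K" (3x3 intrinsics, pixels), "D" ([k1, k2, p1, p2, k3] as OpenCV has them; the pictures are not rectified), "origin" and "orientation" of the camera in the world. Camera axes: x right, y down, z forward; pixel columns grow to the right and rows downward; lengths in m; the calibration is good to about 2 mm. A picture is of the moment at which its call begins. camera_params takes no time and is no camera call.
- r.sign_off(): hands the job in; it is judged then, once.
The state is a dict: "time": time; "q": joint angles; "qd": joint speeds; "tau": joint torques, N m; "position": TCP position; "eef_rot": TCP orientation; "wrist_force": force on the tool from outside, world axes, zero at the start; "moment": the same for the moment, N m; "finger_gap": opening from 0.0 (shut) to 1.0 (fully open); "grip_force": force on a finger pad.
Only numpy, scipy, OpenCV 4.12 (cv2) and the standard library are available. Lean on these libraries where they do the work, as an engineer would, in place of code of your own. Each camera call takes 0.05 s, during which the arm holds its last target. There are 200 camera calls.

TASK

Lay up the pendant job in the caddy: put the plain pendant ring flat in the round dish, the open square bezel frame flat in the square dish and the ball-ended punch lengthwise and flat on the floor of the long dish, and then close the round dish over the ring with the knobbed cover, sitting level on its rim. Set each piece down gently, do not drop it, and leave the look-alikes (the disc with the small hole, the solid square and the chisel-ended punch) where they lie.

Things in the scene. Friction and masses are not known exactly. Their poses are not given: they have to be found in the camera images.
- pendant_ring: plain silver-coloured pendant ring lying flat: outside 30 mm, wide open hole 23 mm, 10 mm high, about 20 g. Origin: centre of the underside, z up through the hole.
- bezel_frame: open square silver-coloured bezel frame lying flat: 28 x 28 mm outside, 20 x 20 mm square hole right through, 10 mm high, about 25 g. Origin: centre of the underside, x and y square to its sides.
- ball_punch: steel punch lying flat: square shank 12 x 12 mm, thin neck and a 12 mm ball at the +x end; 82 mm long in all, shank from x = -41 to +17 mm, ball centre at x = +35 mm; about 80 g, centre of mass near x = -10 mm. Origin: middle of its length, on the underside; x along it to the ball.
- cover: aluminium cover for the round dish, upright on the table: disc 86 mm across, 4 mm thick; under it a boss 52 mm across, 4 mm high; on top a black knob 16 mm across, 20 mm high (top 28 mm above the origin); about 80 g. Origin: centre of the boss's underside, z up. In place, the disc lies on the rim, the boss hangs inside and the origin is 17 mm above the dish's origin.
- round_dish: white round open dish: 76 mm outside, 68 mm inside, rim 21 mm and inner floor 5 mm above its origin. Stands in the low grey caddy (290 x 136 mm, rim 12 mm above the table), in one of its three places in a row along the caddy, 88 mm centre to centre; fixed. Origin: centre of the underside, 5 mm above the table.
- square_dish: white square open dish: 70 x 70 mm outside, 62 x 62 mm inside, rim 18 mm and inner floor 4 mm above its origin. Stands in the low grey caddy (290 x 136 mm, rim 12 mm above the table), in one of its three places in a row along the caddy, 88 mm centre to centre; fixed. Origin: centre of the underside, 5 mm above the table; x along the caddy, square to the walls.
- long_dish: white oblong open dish: 70 mm (x) by 116 mm (y) outside, 62 x 108 mm inside, rim 16 mm and inner floor 4 mm above its origin. Stands in the low grey caddy (290 x 136 mm, rim 12 mm above the table), in one of its three places in a row along the caddy, 88 mm centre to centre; fixed. Origin: centre of the underside, 5 mm above the table; y is its long axis.
- washer_disc: look-alike of the ring, to be left: silver-coloured thick disc 30 mm across with only a small 8 mm hole, 10 mm high. Origin: centre of the underside.
- solid_square: look-alike of the bezel frame, to be left: solid silver-coloured square 28 x 28 x 10 mm without a hole. Origin: centre of the underside. Low bystanders up to 22 mm high (tin, wax bar, small wooden tools) lie among the things; all loose things start at least 85 mm apart, centre to centre.
- chisel_punch: look-alike of the ball punch, to be left: the same 12 mm square steel shank, but with a flat T-shaped blade 22 mm wide at the +x end; 82 mm long. Origin: middle of its length, on the underside.

How it is judged:
By the outcome, as a careful person would: the job done as asked, in the order asked, and still so for the second after the job is handed in, with the robot touching nothing.
It also fails if it takes over 96 s, if anything falls off the work surface, if the arm or the gripper's body presses on something with over 40 N, if the wrist force passes 120 N, or if a joint passes its speed limit or range.

## Working session

There is one attempt and no reset: what is moved stays moved. The work goes in short steps, Python scripts to look and compute and a tool call to move; the robot and the scene stay as the last step left them, time stands still between calls to the robot, and variables do not carry over. Pictures are saved under pics/ and viewed, at most 14 in all, crops included, and the job is handed in when it is done.

Besides the shell and the picture viewer there is one more tool, called after ">>>" as name([rows], argument=value, ...), one row to a line, values as JSON. step_arm: Moves the arm, as the interface text tells. Its arguments: {"type":"object","properties":{"targets":{"type":"array","items":{"type":"object","properties":{"translation":{"type":"array","items":{"type":"number"}},"turn":{"type":"number"}}}},"claw":{"type":"number"}},"required":["targets"]}

```bash
mkdir -p pics; python3 - <<'E'
from bench import r
import cv2
for n in("top","scene"):
    cv2.imwrite(f"pics/{n}0.png",r.capture(n)); p=r.camera_params(n); print(n,p)
o=r.get_obs(); print(o)
E
```

```text
top {'K': array([[418.77875634,   0.        , 327.57064342],
       [  0.        , 418.77875634, 199.42341774],
       [  0.        ,   0.        ,   1.        ]]), 'D': array([-0.09110074,  0.        ,  0.        ,  0.        ,  0.        ]), 'origin': array([ 0.45095717, -0.04403769,  0.81702947]), 'orientation': array([-3.03318803, -0.02637462, -1.54947386])}
scene {'K': array([[469.1681958 ,   0.        , 311.68522907],
       [  0.        , 469.1681958 , 197.10482189],
       [  0.        ,   0.        ,   1.        ]]), 'D': array([0.01548385, 0.        , 0.        , 0.        , 0.        ]), 'origin': array([ 1.00108581, -0.21010615,  0.8401472 ]), 'orientation': array([-2.61992352, -0.01316554,  1.24412974])}
{'time': 0.1, 'q': array([ 8.86686148e-01,  3.81099989e-01,  1.29812265e+00, -3.21459253e-05,
        1.46356938e+00, -2.15272281e-01]), 'qd': array([ 0.00055738, -0.00234273, -0.00062764, -0.00048602,  0.0025259 ,
        0.00020918]), 'tau': array([ 5.34274688e-03, -4.38649678e+01, -2.24914348e+01,  7.15361629e-02,
        3.41848203e-02, -1.04157384e-04]), 'position': array([0.24836147, 0.49046775, 0.2382359 ]), 'eef_rot': array([-3.14041415e+00, -2.24979449e-04,  2.67275808e+00]), 'wrist_force': array([0.50928923, 0.12528049, 0.54021616]), 'moment': array([-0.02847437,  0.02186997, -0.02325975]), 'grip_force': 0.0, 'finger_gap': 1.0025859382505506}
```

View pics/top0.png

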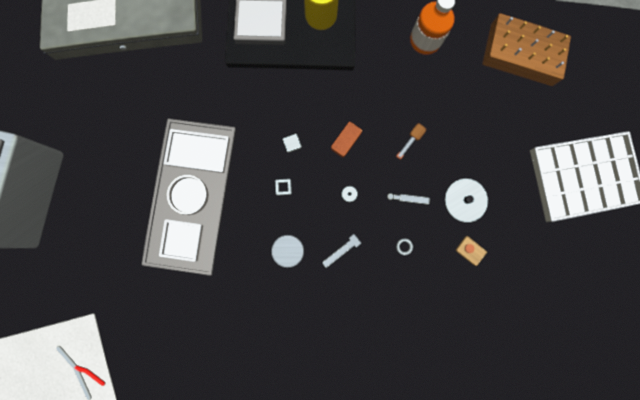

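View pics/scene0.png

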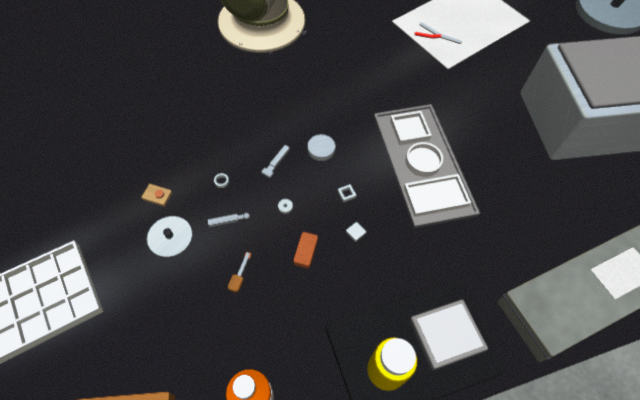

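The top view shows, by (column, row):
- **Targets:** ring (405,247), frame (283,187), ball punch (408,199) with its ball at (390,197), and cover (467,200).
- **Dishes:** long (197,150), round (187,195), square (180,241).
- **Look-alikes:** washer (349,194), solid square (291,143), chisel punch (342,250).

The scene view agrees: ring (221,180), frame (347,192), ball punch (229,219), cover (169,236).

```bash
cat > h.py <<'E'
import numpy as np, cv2
from scipy.spatial.transform import Rotation as Ro
from bench import r
P={n:r.camera_params(n) for n in("top","scene")}
def ray(n,uv):
    p=P[n]; x=cv2.undistortPoints(np.float64(uv).reshape(-1,1,2),p["K"],p["D"]).reshape(-1,2)
    return np.c_[x,np.ones(len(x))]@Ro.from_euler("xyz",p["orientation"]).as_matrix().T
def cast(n,uv,z):
    d=ray(n,uv);o=P[n]["origin"]; return (o+d*((z-o[2])/d[:,2:]))[:,:2]
def proj(n,X):
    p=P[n];R=Ro.from_euler("xyz",p["orientation"]).as_matrix().T
    return cv2.projectPoints(np.float64(X).reshape(-1,1,3),R,-R@p["origin"],p["K"],p["D"])[0].reshape(-1,2)
def blob(n,im,uv,lo=85,hi=256,rad=30):
    """contour (outer) of the mask lo<=grey<hi nearest uv"""
    g=cv2.cvtColor(im,cv2.COLOR_BGR2GRAY); m=((g>=lo)&(g<hi)).astype(np.uint8)
    cs=[c for c in cv2.findContours(m,cv2.RETR_EXTERNAL,cv2.CHAIN_APPROX_NONE)[0] if len(c)>12]
    return min(cs,key=lambda c:np.hypot(*(c.reshape(-1,2).mean(0)-uv))).reshape(-1,2)
def rect(pts):
    (c,s,a)=cv2.minAreaRect(np.float32(pts*1000)); return np.round(c,1),np.round(s,1),round(a,1)
E
python3 - <<'E'
from h import *
I={n:cv2.imread(f"pics/{n}0.png") for n in P}
T=dict(ring=((405,247),(221,180),.005),frame=((283,187),(347,192),.005),punch=((408,199),(229,219),.006),cover=((467,200),(169,236),.008),
 washer=((349,194),(285,206),.005),solid=((291,143),(356,231),.005),chisel=((342,250),(276,160),.006))
for k,(a,b,z) in T.items():
    for n,uv in(("top",a),("scene",b)):
        print(k,n,*rect(cast(n,blob(n,I[n],uv,lo=75),z)))
D=dict(long=((197,150),(438,195),.021),round=((187,195),(424,158),.026),square=((180,241),(411,126),.023))
for k,(a,b,z) in D.items():
    for n,uv in(("top",a),("scene",b)):
        print(k,n,*rect(cast(n,blob(n,I[n],uv,lo=185),z)))
for n,uv in(("top",(190,197)),("scene",(427,163))): print("caddy",n,*rect(cast(n,blob(n,I[n],uv,lo=85),.012)))
E
```

```text
ring top [ 451.5 -214.8] [32.4 33. ] 19.2
ring scene [ 451.  -213.2] [31.8 34.5] 71.8
frame top [563.1  24.6] [32.  32.2] 6.6
frame scene [561.5  26.8] [35.2 33.4] 4.6
punch top [ 546.4 -222. ] [84.5 15.5] 84.3
punch scene [ 545.1 -219.7] [84.2 19. ] 84.7
cover top [ 545.3 -339. ] [87.8 88.2] 1.1
cover scene [ 546.5 -336.6] [89.1 87.3] 17.2
washer top [ 552.5 -105.3] [29.6 31.5] 1.4
washer scene [ 551.2 -103.5] [33.3 31.7] 23.2
solid top [651.7  10.5] [32.1 32.2] 22.5
solid scene [649.9  11.6] [32.2 31.7] 21.7
chisel top [437.9 -92.1] [24.8 84.8] 42.9
chisel scene [440.7 -87.1] [25.1 89.5] 36.6
long top [629.1 195.3] [117.   72.2] 83.8
long scene [628.4 196.7] [116.3  72. ] 83.5
round top [541.  207.7] [74.9 76.3] 47.4
round scene [541.7 208.7] [73.9 75.9] 65.5
square top [453.8 216.3] [72.  73.5] 83.6
square scene [453.9 217.8] [71.3 71.4] 83.6
caddy top [541.5 207.5] [138.5 292.4] 83.5
caddy scene [542. 209.] [138.4 292.2] 83.5
```

>>> step_arm([
  {"translation": [0,0,0]},
], claw=0.2)

```text
validation failed for argument at $.ta...
```

>>> step_arm([
  {"translation": [0,0,0.3],"turn": 0.96},
  {"translation": [0,0,0.3],"turn": 0.96},
  {"translation": [0,0,0.3],"turn": 0.96},
  {"translation": [0,0,0.3],"turn": 0.96},
  {"translation": [0,0,0.3],"turn": 0.96},
  {"translation": [0,0,0.3],"turn": 0.96},
  {"translation": [0,0,0.3],"turn": 0.96},
  {"translation": [0,0,0.3],"turn": 0.96},
  {"translation": [0,0,0.3],"turn": 0.96},
  {"translation": [0,0,0.3],"turn": 0.96},
  {"translation": [0,0,0.3],"turn": 0.96},
  {"translation": [0,0,0.3],"turn": 0.96},
], claw=0.1)

```text
time: 1.3
position: [0.2484, 0.4905, 0.1301]
eef_rot: [-3.141, 0.001, 1.462]
wrist_force: [0.1, 0.4, -0.1]
finger_gap: 0.549
grip_force: 0.0
```

```bash
cat >> h.py <<'E'
def go(x,y,z,yaw,label=""):
    """shift in tool axes (units of 30 mm) as the tool now stands, and the turn (units of 6 deg)"""
    o=r.get_obs(); w=o["eef_rot"][2]; d=(np.array([x,y,z])-o["position"])/.03
    t=-((yaw-np.degrees(w)+90)%180-90)/6
    print(label,"now",np.round(o["position"]*1000,1),round(np.degrees(w),1),"tool shift",np.round([d[0]*np.cos(w)+d[1]*np.sin(w),d[0]*np.sin(w)-d[1]*np.cos(w),-d[2]],2),"turn",round(t,2),"t",round(o["time"],1),"gap",round(o["finger_gap"]*88,1),"grip",round(o["grip_force"],1),"q6",round(o["q"][5],2))
E
python3 -c "
from h import *
go(.4513,-.214,.12,84)"
```

```text
now [248.4 490.5 130.1] 83.8 tool shift [-22.61   9.27   0.34] turn -0.04 t 1.3 gap 48.3 grip 0.0 q6 1.0
```

>>> step_arm([
  {"translation": [-0.94,0.386,0],"turn": 0},
  {"translation": [-0.94,0.386,0],"turn": 0},
  {"translation": [-0.94,0.386,0],"turn": 0},
  {"translation": [-0.94,0.386,0],"turn": 0},
  {"translation": [-0.94,0.386,0],"turn": 0},
  {"translation": [-0.94,0.386,0],"turn": 0},
  {"translation": [-0.94,0.386,0],"turn": 0},
  {"translation": [-0.94,0.386,0],"turn": 0},
  {"translation": [-0.94,0.386,0],"turn": 0},
  {"translation": [-0.94,0.386,0],"turn": 0},
  {"translation": [-0.94,0.386,0],"turn": 0},
  {"translation": [-0.94,0.386,0],"turn": 0},
])

```text
time: 2.5
position: [0.3515, 0.1384, 0.1307]
eef_rot: [-3.141, 0.0, 1.466]
wrist_force: [1.3, 0.1, 0.0]
finger_gap: 0.548
grip_force: 0.0
```

>>> step_arm([
  {"translation": [-0.94,0.386,0],"turn": 0},
  {"translation": [-0.94,0.386,0],"turn": 0},
  {"translation": [-0.94,0.386,0],"turn": 0},
  {"translation": [-0.94,0.386,0],"turn": 0},
  {"translation": [-0.94,0.386,0],"turn": 0},
  {"translation": [-0.94,0.386,0],"turn": 0},
  {"translation": [-0.94,0.386,0],"turn": 0},
  {"translation": [-0.94,0.386,0],"turn": 0},
  {"translation": [-0.94,0.386,0],"turn": 0},
  {"translation": [-0.94,0.386,0],"turn": 0},
  {"translation": [-0.94,0.386,0],"turn": 0},
  {"translation": [-0.94,0.386,0],"turn": 0},
])

```text
time: 3.7
position: [0.4544, -0.2126, 0.1305]
eef_rot: [-3.141, -0.0, 1.466]
wrist_force: [0.4, -0.3, -0.1]
finger_gap: 0.555
grip_force: 0.0
```

```bash
python3 - <<'E'
from h import *
go(.4513,-.214,.04,84)
im=r.capture("scene"); cv2.imwrite("pics/s1.png",cv2.resize(im[60:260,100:360],None,fx=3,fy=3,interpolation=cv2.INTER_CUBIC))
print(proj("scene",[r.get_obs()["position"]]))
E
```

```text
now [ 454.4 -212.6  130.5] 84.0 tool shift [-0.06 -0.1   3.02] turn 0.0 t 3.7 gap 48.9 grip 0.0 q6 -0.57
[[208.77476047 146.61251561]]
```

View pics/s1.png

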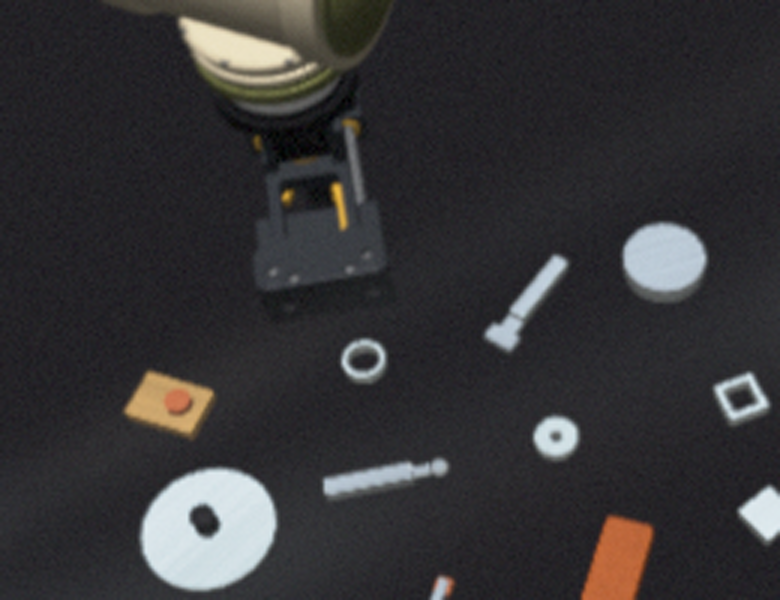

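The crop shows the gripper over the ring (ring at crop (363,360)), with a dark plate near (320,245) whose identity is unclear. I'll project the known geometry onto the picture to see which part it is.

```bash
python3 - <<'E'
from h import *
o=r.get_obs();p=o["position"];w=o["eef_rot"][2];X=np.array([np.cos(w),np.sin(w),0]);Y=np.array([np.sin(w),-np.cos(w),0]);Z=np.array([0,0,-1])
im=r.capture("scene"); c=cv2.resize(cv2.convertScaleAbs(im[100:180,170:250],alpha=2.5,beta=20),None,fx=7,fy=7,interpolation=cv2.INTER_CUBIC)
def box(x0,x1,y0,y1,z0,z1,col):
    V=[p+X*a+Y*b+Z*d for a in(x0,x1) for b in(y0,y1) for d in(z0,z1)]
    q=((proj("scene",V)-[170,100])*7).astype(int)
    for i in range(8):
        for j in(1,2,4):
            if not i&j: cv2.line(c,tuple(map(int,q[i])),tuple(map(int,q[i|j])),col,1)
box(-.009,.009,.0245,.042,-.064,0,(0,255,0)); box(-.009,.009,-.042,-.0245,-.064,0,(0,255,255)); box(-.0375,.0375,-.0935,.0935,-.1,-.064,(0,0,255))
cv2.imwrite("pics/s2.png",c)
E
```

```text
(no output)
```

View pics/s2.png

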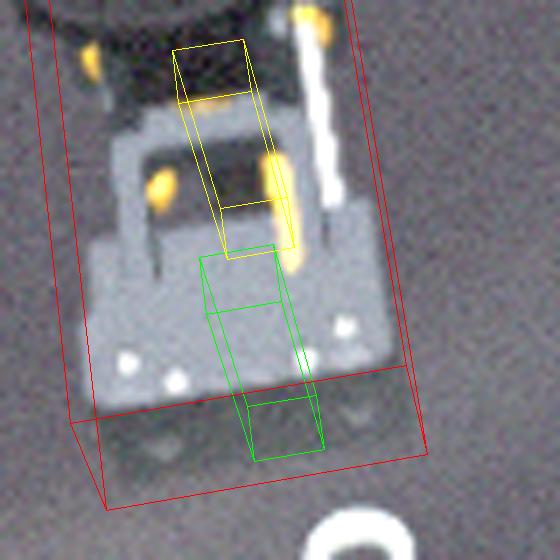

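>>> step_arm([
  {"translation": [0,0,0],"turn": 1},
  {"translation": [0,0,0],"turn": 1},
  {"translation": [0,0,0],"turn": 1},
  {"translation": [0,0,0],"turn": 1},
  {"translation": [0,0,0],"turn": 1},
  {"translation": [0,0,0],"turn": 1},
  {"translation": [0,0,0],"turn": 1},
  {"translation": [0,0,0],"turn": 1},
  {"translation": [0,0,0],"turn": 1},
  {"translation": [0,0,0],"turn": 1},
  {"translation": [0,0,0],"turn": 1},
  {"translation": [0,0,0],"turn": 1},
])

```text
time: 5.0
position: [0.454, -0.2105, 0.1305]
eef_rot: [-3.141, 0.001, 0.206]
wrist_force: [-0.1, 0.9, -0.1]
finger_gap: 0.549
grip_force: 0.0
```

```bash
python3 - <<'E'
from h import *
go(.4513,-.214,.04,6)
o=r.get_obs();p=o["position"];w=o["eef_rot"][2];X=np.array([np.cos(w),np.sin(w),0]);Y=np.array([np.sin(w),-np.cos(w),0]);Z=np.array([0,0,-1])
im=r.capture("scene"); c=cv2.resize(cv2.convertScaleAbs(im[90:200,150:270],alpha=2.5,beta=20),None,fx=5,fy=5,interpolation=cv2.INTER_CUBIC)
def box(x0,x1,y0,y1,z0,z1,col):
    V=[p+X*a+Y*b+Z*d for a in(x0,x1) for b in(y0,y1) for d in(z0,z1)]
    q=((proj("scene",V)-[150,90])*5).astype(int)
    for i in range(8):
        for j in(1,2,4):
            if not i&j: cv2.line(c,tuple(map(int,q[i])),tuple(map(int,q[i|j])),col,1)
box(-.009,.009,.0245,.042,-.064,0,(0,255,0)); box(-.009,.009,-.042,-.0245,-.064,0,(0,255,255)); 
cv2.imwrite("pics/s3.png",c)
E
```

```text
now [ 454.  -210.5  130.5] 11.8 tool shift [-0.11  0.1   3.02] turn 0.97 t 5.0 gap 48.3 grip 0.0 q6 0.69
```

View pics/s3.png

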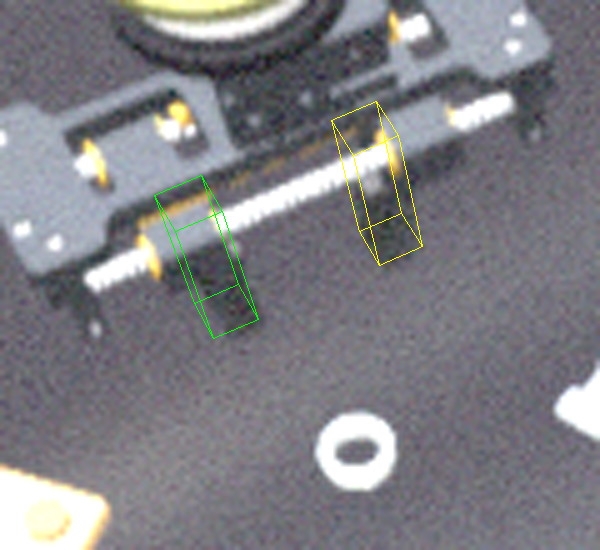

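The picture shows a leadscrew gripper with black fingers that match the drawn boxes, at about (215,280) and (390,230). I'll stretch the contrast to see the shape of the tips.

```bash
python3 - <<'E'
from h import *
im=np.mean([r.capture("scene") for _ in range(5)],0)
c=np.clip((im[120:165,175:245]-5)*5,0,255).astype(np.uint8)
cv2.imwrite("pics/s4.png",cv2.resize(c,None,fx=11,fy=11,interpolation=cv2.INTER_CUBIC))
E
```

```text
(no output)
```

View pics/s4.png

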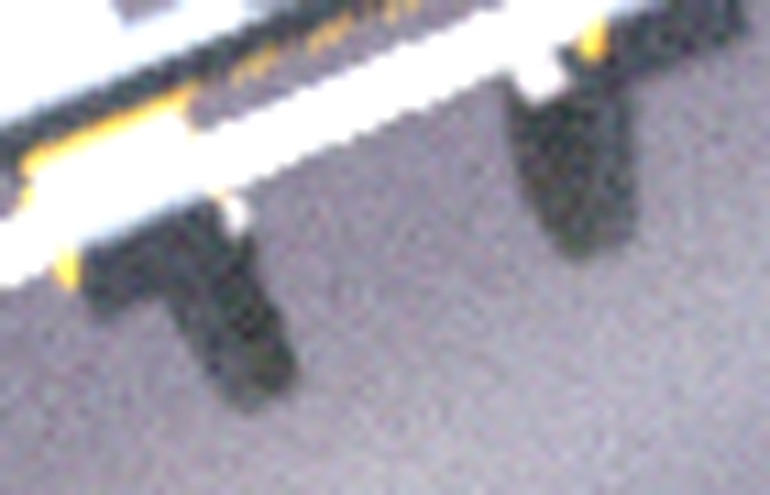

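The fingers taper: about 12 mm thick for the lowest 47 mm or so, with rounded tips. They'll fit in the dishes with the pieces held across the outside, so I'll go down on the ring.

>>> step_arm([
  {"translation": [-0.11,0.1,0.8],"turn": 0},
  {"translation": [0,0,0.8],"turn": 0},
  {"translation": [0,0,0.8],"turn": 0},
  {"translation": [0,0,0.8],"turn": 0},
  {"translation": [0,0,0.6],"turn": 0},
  {"translation": [0,0,0.3],"turn": 0},
  {"translation": [0,0,0.17],"turn": 0},
  {"translation": [0,0,0],"turn": 0},
])

```text
time: 6.1
position: [0.4518, -0.2151, 0.0026]
eef_rot: [-3.141, 0.0, 0.21]
wrist_force: [0.6, -0.4, 0.6]
finger_gap: 0.55
grip_force: 0.0
```

>>> step_arm([
  {"translation": [0,0,0],"turn": 0},
  {"translation": [0,0,0],"turn": 0},
  {"translation": [0,0,0],"turn": 0},
  {"translation": [0,0,0],"turn": 0},
  {"translation": [0,0,0],"turn": 0},
  {"translation": [0,0,0],"turn": 0},
], claw=-1)

```text
time: 6.7
position: [0.452, -0.2152, 0.0032]
eef_rot: [3.141, -0.001, 0.21]
wrist_force: [-0.5, 1.3, 6.3]
finger_gap: 0.321
grip_force: 30.0
```

>>> step_arm([
  {"translation": [0,0,-0.2],"turn": 0},
  {"translation": [0,0,-0.5],"turn": 0},
  {"translation": [0,0,-0.8],"turn": 0},
  {"translation": [0,0,-0.8],"turn": 0},
  {"translation": [0,0,0],"turn": 0},
])

```text
time: 7.2
position: [0.4528, -0.2158, 0.0742]
eef_rot: [3.138, -0.003, 0.21]
wrist_force: [0.9, -0.5, -0.5]
finger_gap: 0.321
grip_force: 30.0
```

```bash
python3 - <<'E'
from h import *
go(.5413,.2082,.07,11.8)
im=r.capture("scene"); cv2.imwrite("pics/s5.png",cv2.resize(im[110:210,150:290],None,fx=5,fy=5,interpolation=cv2.INTER_CUBIC))
E
```

```text
now [ 452.8 -215.8   74.2] 12.0 tool shift [  5.83 -13.21   0.14] turn 0.04 t 7.2 gap 28.2 grip 30.0 q6 0.68
```

View pics/s5.png

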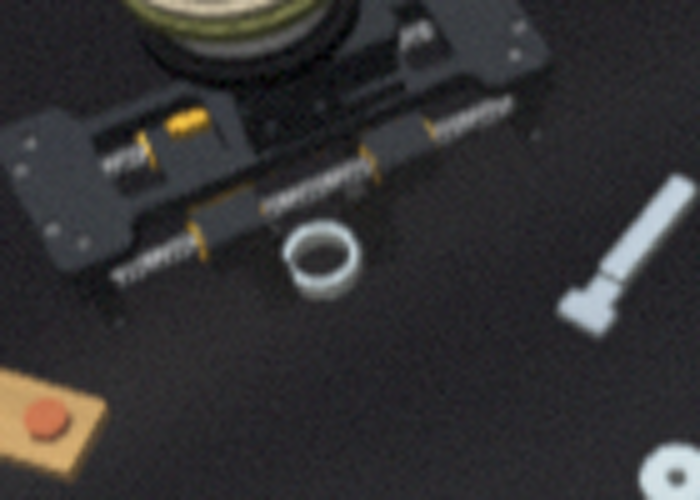

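The ring is held at crop (322,260), full-frame about (214,162), apparently off-centre in the pads towards the camera. I'll measure the offset.

```bash
python3 - <<'E'
from h import *
im=r.capture("scene"); p=r.get_obs()["position"]
print(rect(cast("scene",blob("scene",im,(214,162),lo=75),p[2]+.002)),p*1000)
im=r.capture("top"); print(np.round(proj("top",[p]),0))
try: print(rect(cast("top",blob("top",im,proj("top",[p])[0],lo=75),p[2]+.002)))
except Exception as e: print(e)
E
```

```text
(array([ 450.5, -214.4]), array([29.3, 36.3]), 76.7) [ 451.6661065  -214.95507438   71.57891656]
[[412. 246.]]
(array([ 442.7, -169.3]), array([66.7, 64.9]), 12.2)
```

>>> step_arm([
  {"translation": [0.2,-0.45,0],"turn": 0},
  {"translation": [0.418,-0.941,0],"turn": 0},
  {"translation": [0.418,-0.941,0],"turn": 0},
  {"translation": [0.418,-0.941,0],"turn": 0},
  {"translation": [0.418,-0.941,0],"turn": 0},
  {"translation": [0.418,-0.941,0],"turn": 0},
  {"translation": [0.418,-0.941,0],"turn": 0},
  {"translation": [0.418,-0.941,0],"turn": 0},
  {"translation": [0.418,-0.941,0],"turn": 0},
  {"translation": [0.418,-0.941,0],"turn": 0},
  {"translation": [0.418,-0.941,0],"turn": 0},
  {"translation": [0.418,-0.941,0],"turn": 0},
])

```text
time: 8.55
position: [0.5242, 0.1341, 0.0706]
eef_rot: [-3.141, 0.002, 0.21]
wrist_force: [0.5, 0.2, -0.6]
finger_gap: 0.319
grip_force: 30.0
```

>>> step_arm([
  {"translation": [0.418,-0.941,0],"turn": 0},
  {"translation": [0.418,-0.941,0],"turn": 0},
  {"translation": [0.2,-0.5,0],"turn": 0},
  {"translation": [0,0,0],"turn": 0},
  {"translation": [0,0,0],"turn": 0},
])

```text
time: 9.05
position: [0.54, 0.2079, 0.0711]
eef_rot: [3.141, 0.001, 0.21]
wrist_force: [0.1, -0.5, -0.9]
finger_gap: 0.319
grip_force: 30.0
```

```bash
python3 -c "
from h import *
go(.5413,.2082,.014,11.8)"
```

```text
now [540.  207.9  71.1] 12.0 tool shift [ 0.05 -0.    1.9 ] turn 0.04 t 9.1 gap 28.0 grip 30.0 q6 1.52
```

>>> step_arm([
  {"translation": [0.05,0,0.5],"turn": 0},
  {"translation": [0,0,0.5],"turn": 0},
  {"translation": [0,0,0.4],"turn": 0},
  {"translation": [0,0,0.25],"turn": 0},
  {"translation": [0,0,0.1],"turn": 0},
  {"translation": [0,0,0.08],"turn": 0},
  {"translation": [0,0,0.05],"turn": 0},
  {"translation": [0,0,0],"turn": 0},
  {"translation": [0,0,0],"turn": 0},
])

```text
time: 9.95
position: [0.5422, 0.2086, 0.0156]
eef_rot: [3.142, -0.001, 0.21]
wrist_force: [-0.5, -0.5, 0.1]
finger_gap: 0.314
grip_force: 30.0
```

>>> step_arm([
  {"translation": [0,0,0.03],"turn": 0},
  {"translation": [0,0,0.03],"turn": 0},
  {"translation": [0,0,0.03],"turn": 0},
  {"translation": [0,0,0],"turn": 0},
])

```text
time: 10.35
position: [0.5421, 0.2086, 0.0132]
eef_rot: [3.142, -0.001, 0.21]
wrist_force: [-2.0, -0.1, 6.5]
finger_gap: 0.316
grip_force: 30.0
```

Contact at 6.5 N, so I'll open a little, wait and lift.

>>> step_arm([
  {"translation": [0,0,0],"turn": 0},
  {"translation": [0,0,0],"turn": 0},
  {"translation": [0,0,0],"turn": 0},
  {"translation": [0,0,0],"turn": 0},
], claw=-0.2)

```text
time: 10.75
position: [0.5423, 0.2086, 0.0127]
eef_rot: [3.142, -0.001, 0.21]
wrist_force: [0.4, -0.5, 4.1]
finger_gap: 0.397
grip_force: 7.2
```

>>> step_arm([
  {"translation": [0,0,-0.1],"turn": 0},
  {"translation": [0,0,-0.3],"turn": 0},
  {"translation": [0,0,-0.6],"turn": 0},
  {"translation": [0,0,-0.8],"turn": 0},
  {"translation": [0,0,-0.6],"turn": 0},
  {"translation": [0,0,0],"turn": 0},
])

```text
time: 11.35
position: [0.5432, 0.2088, 0.0873]
eef_rot: [3.141, -0.005, 0.21]
wrist_force: [-0.5, 0.4, -0.1]
finger_gap: 0.402
grip_force: 0.0
```

```bash
python3 -c "
from h import *
go(.5623,.0257,.08,5.6)"
```

```text
now [543.2 208.8  87.3] 12.0 tool shift [-0.65  6.1   0.24] turn 1.07 t 11.3 gap 35.4 grip 0.0 q6 1.52
```

>>> step_arm([
  {"translation": [-0.09,0.87,0],"turn": 0},
  {"translation": [-0.09,0.87,0],"turn": 0},
  {"translation": [-0.09,0.87,0],"turn": 0},
  {"translation": [-0.09,0.87,0],"turn": 0},
  {"translation": [-0.09,0.87,0],"turn": 0},
  {"translation": [-0.09,0.87,0],"turn": 0},
  {"translation": [-0.09,0.87,0],"turn": 0},
  {"translation": [0,0,0.5],"turn": 0.55},
  {"translation": [0,0,0.5],"turn": 0.52},
  {"translation": [0,0,0],"turn": 0},
  {"translation": [0,0,0],"turn": 0},
], claw=0.1)

```text
time: 12.45
position: [0.5614, 0.026, 0.0543]
eef_rot: [-3.141, 0.001, 0.099]
wrist_force: [0.7, -0.1, 0.3]
finger_gap: 0.548
grip_force: 0.0
```

```bash
python3 -c "
from h import *
go(.5623,.0257,.003,5.6)
cv2.imwrite('pics/t1.png',cv2.resize(r.capture('top')[110:290,130:270],None,fx=4,fy=3,interpolation=cv2.INTER_CUBIC))"
```

```text
now [561.4  26.   54.3] 5.7 tool shift [0.03 0.01 1.71] turn 0.01 t 12.4 gap 48.2 grip 0.0 q6 1.31
```

View pics/t1.png

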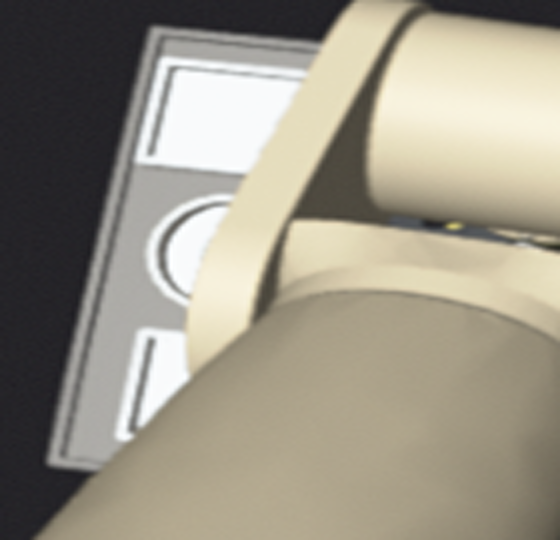

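The arm hides the round dish in this view (dish at crop (200,250), ring not visible), so I'll check the ring later. I'll pick up the frame next.

>>> step_arm([
  {"translation": [0.03,0,0.6],"turn": 0},
  {"translation": [0,0,0.6],"turn": 0},
  {"translation": [0,0,0.35],"turn": 0},
  {"translation": [0,0,0.15],"turn": 0},
  {"translation": [0,0,0],"turn": 0},
  {"translation": [0,0,0],"turn": 0},
])

```text
time: 13.1
position: [0.5629, 0.026, 0.0042]
eef_rot: [3.141, -0.001, 0.098]
wrist_force: [-0.5, -0.1, -0.2]
finger_gap: 0.553
grip_force: 0.0
```

>>> step_arm([
  {"translation": [0,0,0],"turn": 0},
  {"translation": [0,0,0],"turn": 0},
  {"translation": [0,0,0],"turn": 0},
  {"translation": [0,0,0],"turn": 0},
  {"translation": [0,0,0],"turn": 0},
  {"translation": [0,0,0],"turn": 0},
], claw=-1)

```text
time: 13.7
position: [0.5627, 0.026, 0.0039]
eef_rot: [3.141, -0.001, 0.098]
wrist_force: [-0.5, 0.7, 5.7]
finger_gap: 0.306
grip_force: 30.0
```

>>> step_arm([
  {"translation": [0,0,-0.2],"turn": 0},
  {"translation": [0,0,-0.5],"turn": 0},
  {"translation": [0,0,-0.8],"turn": 0},
  {"translation": [0,0,-0.8],"turn": 0},
  {"translation": [0,0,0],"turn": 0},
  {"translation": [0,0,0],"turn": 0},
])

```text
time: 14.3
position: [0.5624, 0.026, 0.0725]
eef_rot: [-3.142, -0.0, 0.098]
wrist_force: [-0.7, -0.4, -0.7]
finger_gap: 0.311
grip_force: 30.0
```

```bash
python3 -c "
from h import *
go(.4539,.217,.07,5.7)
p=r.get_obs()['position'];im=r.capture('scene')
print(rect(cast('scene',blob('scene',im,proj('scene',[p])[0],lo=75),p[2]+.002)))"
```

```text
now [562.4  26.   72.5] 5.6 tool shift [-2.98 -6.69  0.08] turn -0.02 t 14.3 gap 27.4 grip 30.0 q6 1.31
(array([552.3,  45. ]), array([32.5, 86.4]), 39.1)
```

>>> step_arm([
  {"translation": [-0.2,-0.45,0],"turn": 0},
  {"translation": [-0.37,-0.83,0],"turn": 0},
  {"translation": [-0.37,-0.83,0],"turn": 0},
  {"translation": [-0.37,-0.83,0],"turn": 0},
  {"translation": [-0.37,-0.83,0],"turn": 0},
  {"translation": [-0.37,-0.83,0],"turn": 0},
  {"translation": [-0.37,-0.83,0],"turn": 0},
  {"translation": [-0.37,-0.83,0],"turn": 0},
  {"translation": [-0.19,-0.43,0],"turn": 0},
])

```text
time: 15.25
position: [0.4517, 0.2188, 0.0718]
eef_rot: [-3.142, 0.002, 0.1]
wrist_force: [0.2, 0.4, 0.3]
finger_gap: 0.312
grip_force: 30.0
```

>>> step_arm([
  {"translation": [0,0,0],"turn": -0.9},
  {"translation": [0,0,0],"turn": -0.9},
  {"translation": [0,0,0],"turn": -0.9},
  {"translation": [0,0,0],"turn": -0.9},
  {"translation": [0,0,0],"turn": -0.9},
  {"translation": [0,0,0],"turn": -0.9},
  {"translation": [0,0,0],"turn": 0},
  {"translation": [0,0,0],"turn": 0},
])

```text
time: 16.05
position: [0.4537, 0.217, 0.0722]
eef_rot: [-3.141, 0.001, 0.661]
wrist_force: [0.3, -0.1, -0.6]
finger_gap: 0.314
grip_force: 30.0
```

```bash
python3 -c "
from h import *
go(.4539,.217,.013,38.5)"
```

```text
now [453.7 217.   72.2] 37.9 tool shift [0.01 0.   1.97] turn -0.11 t 16.1 gap 27.7 grip 30.0 q6 1.12
```

>>> step_arm([
  {"translation": [0,0,0.5],"turn": 0},
  {"translation": [0,0,0.6],"turn": 0},
  {"translation": [0,0,0.4],"turn": 0},
  {"translation": [0,0,0.25],"turn": 0},
  {"translation": [0,0,0.1],"turn": 0},
  {"translation": [0,0,0.03],"turn": 0},
  {"translation": [0,0,0.03],"turn": 0},
  {"translation": [0,0,0.03],"turn": 0},
  {"translation": [0,0,0],"turn": 0},
])

```text
time: 16.95
position: [0.454, 0.217, 0.0145]
eef_rot: [3.141, -0.0, 0.663]
wrist_force: [0.4, -0.3, -1.0]
finger_gap: 0.313
grip_force: 30.0
```

>>> step_arm([
  {"translation": [0,0,0.03],"turn": 0},
  {"translation": [0,0,0.03],"turn": 0},
  {"translation": [0,0,0.02],"turn": 0},
  {"translation": [0,0,0],"turn": 0},
])

```text
time: 17.35
position: [0.4541, 0.217, 0.0128]
eef_rot: [3.141, -0.001, 0.663]
wrist_force: [-2.7, -1.0, 10.8]
finger_gap: 0.311
grip_force: 30.0
```

>>> step_arm([
  {"translation": [0,0,0],"turn": 0},
  {"translation": [0,0,0],"turn": 0},
  {"translation": [0,0,0],"turn": 0},
  {"translation": [0,0,0],"turn": 0},
], claw=-0.24)

```text
time: 17.75
position: [0.454, 0.217, 0.0118]
eef_rot: [-3.142, 0.0, 0.663]
wrist_force: [0.0, 0.1, 0.4]
finger_gap: 0.376
grip_force: 0.0
```

>>> step_arm([
  {"translation": [0,0,-0.1],"turn": 0},
  {"translation": [0,0,-0.3],"turn": 0},
  {"translation": [0,0,-0.6],"turn": 0},
  {"translation": [0,0,-0.8],"turn": 0},
  {"translation": [0,0,-0.6],"turn": -0.6},
  {"translation": [0,0,0],"turn": -0.9},
  {"translation": [0,0,0],"turn": -0.9},
  {"translation": [0,0,0],"turn": -0.9},
  {"translation": [0,0,0],"turn": -0.9},
  {"translation": [0,0,0],"turn": -0.9},
  {"translation": [0,0,0],"turn": -0.9},
  {"translation": [0,0,0],"turn": -0.9},
])

```text
time: 18.95
position: [0.454, 0.217, 0.0847]
eef_rot: [3.141, -0.0, 1.39]
wrist_force: [0.6, 0.0, -0.2]
finger_gap: 0.378
grip_force: 0.0
```

```bash
python3 -c "
from h import *
go(.5458,-.2309,.07,84.5)
go(.5458,-.2209,.07,84.5)"
```

```text
now [454.  217.   84.7] 79.6 tool shift [-14.14   5.7    0.49] turn -0.81 t 18.9 gap 33.3 grip 0.0 q6 0.39
 now [454.  217.   84.7] 79.6 tool shift [-13.81   5.64   0.49] turn -0.81 t 18.9 gap 33.3 grip 0.0 q6 0.39
```

>>> step_arm([
  {"translation": [-0.943,0.378,0],"turn": 0},
  {"translation": [-0.943,0.378,0],"turn": 0},
  {"translation": [-0.943,0.378,0],"turn": 0},
  {"translation": [-0.943,0.378,0],"turn": 0},
  {"translation": [-0.943,0.378,0],"turn": 0},
  {"translation": [-0.943,0.378,0],"turn": 0},
  {"translation": [-0.943,0.378,0],"turn": 0},
  {"translation": [-0.943,0.378,0],"turn": 0},
  {"translation": [-0.943,0.378,0],"turn": 0},
  {"translation": [-0.943,0.378,0],"turn": 0},
  {"translation": [-0.943,0.378,0],"turn": 0},
  {"translation": [-0.943,0.378,0],"turn": 0},
])

```text
time: 20.15
position: [0.5254, -0.143, 0.0847]
eef_rot: [3.141, 0.0, 1.386]
wrist_force: [-0.0, -0.5, 1.1]
finger_gap: 0.381
grip_force: 0.0
```

>>> step_arm([
  {"translation": [-0.943,0.378,0],"turn": 0},
  {"translation": [-0.943,0.378,0],"turn": 0},
  {"translation": [-0.943,0.378,0],"turn": 0},
  {"translation": [0,0,0],"turn": -0.81},
  {"translation": [0,0,0],"turn": 0},
  {"translation": [0,0,0],"turn": 0},
])

```text
time: 20.75
position: [0.543, -0.231, 0.0844]
eef_rot: [3.142, -0.0, 1.469]
wrist_force: [-0.5, -0.1, 0.3]
finger_gap: 0.378
grip_force: 0.0
```

```bash
python3 - <<'E'
from h import *
go(.5448,-.2309,.004,84.5)
im=r.capture("top"); cv2.imwrite("pics/t2.png",cv2.resize(im[115:275,140:300],None,fx=3.7,fy=3.7,interpolation=cv2.INTER_CUBIC))
E
```

```text
now [ 543.  -231.    84.4] 84.2 tool shift [0.01 0.06 2.68] turn -0.06 t 20.8 gap 33.3 grip 0.0 q6 -0.5
```

View pics/t2.png

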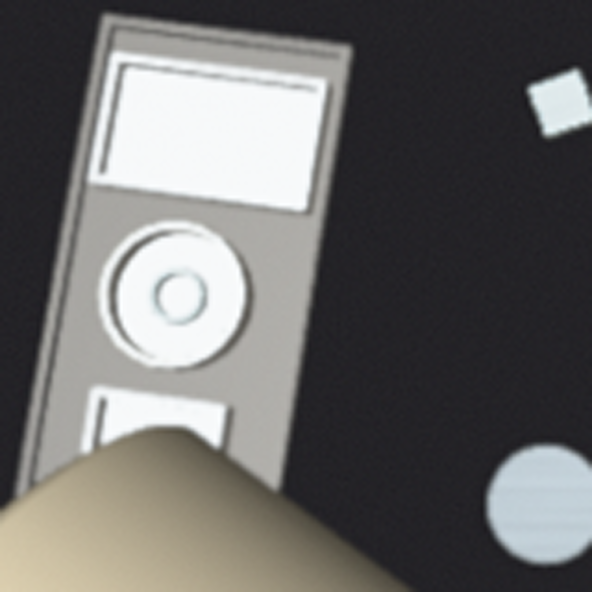

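The ring lies flat, near the centre of the round dish at crop (180,297). Next I'll grasp the punch near its centre of mass.

>>> step_arm([
  {"translation": [0.01,0.06,0.8],"turn": 0},
  {"translation": [0,0,0.8],"turn": 0},
  {"translation": [0,0,0.6],"turn": 0},
  {"translation": [0,0,0.3],"turn": 0},
  {"translation": [0,0,0.16],"turn": 0},
  {"translation": [0,0,0],"turn": 0},
  {"translation": [0,0,0],"turn": 0},
])

```text
time: 21.5
position: [0.5453, -0.2314, 0.005]
eef_rot: [3.14, 0.001, 1.471]
wrist_force: [0.5, 0.3, -1.3]
finger_gap: 0.383
grip_force: 0.0
```

>>> step_arm([
  {"translation": [0,0,0],"turn": 0},
  {"translation": [0,0,0],"turn": 0},
  {"translation": [0,0,0],"turn": 0},
  {"translation": [0,0,0],"turn": 0},
  {"translation": [0,0,0],"turn": 0},
  {"translation": [0,0,0],"turn": 0},
], claw=-1)

```text
time: 22.1
position: [0.545, -0.2313, 0.0045]
eef_rot: [3.141, 0.0, 1.471]
wrist_force: [-1.0, 0.7, 5.0]
finger_gap: 0.128
grip_force: 30.0
```

>>> step_arm([
  {"translation": [0,0,-0.2],"turn": 0},
  {"translation": [0,0,-0.5],"turn": 0},
  {"translation": [0,0,-0.8],"turn": 0},
  {"translation": [0,0,-0.8],"turn": 0},
  {"translation": [0,0,0],"turn": 0},
  {"translation": [0,0,0],"turn": 0},
])

```text
time: 22.7
position: [0.5448, -0.2312, 0.0728]
eef_rot: [3.142, -0.0, 1.471]
wrist_force: [-0.5, 0.1, -1.2]
finger_gap: 0.13
grip_force: 30.0
```

```bash
python3 - <<'E'
from h import *
go(.6276,.186,.07,83.5)
im=r.capture("scene"); cv2.imwrite("pics/s6.png",cv2.resize(im[130:240,160:300],None,fx=5,fy=5,interpolation=cv2.INTER_CUBIC))
E
```

```text
now [ 544.8 -231.2   72.8] 84.3 tool shift [14.11  1.36  0.09] turn 0.13 t 22.7 gap 11.4 grip 30.0 q6 -0.5
```

View pics/s6.png

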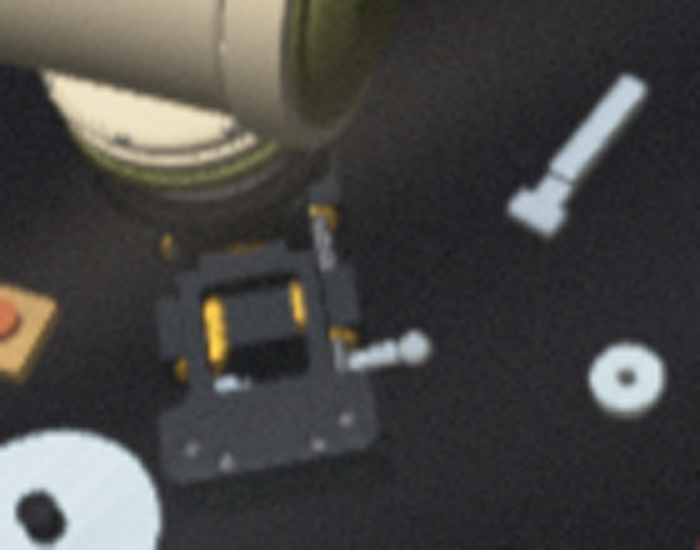

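The punch is held level in the fingers with its ball free at crop (413,347). I'll carry it to the long dish.

>>> step_arm([
  {"translation": [0.4,0.04,0],"turn": 0.13},
  {"translation": [0.94,0.09,0],"turn": 0},
  {"translation": [0.94,0.09,0],"turn": 0},
  {"translation": [0.94,0.09,0],"turn": 0},
  {"translation": [0.94,0.09,0],"turn": 0},
  {"translation": [0.94,0.09,0],"turn": 0},
  {"translation": [0.94,0.09,0],"turn": 0},
  {"translation": [0.94,0.09,0],"turn": 0},
  {"translation": [0.94,0.09,0],"turn": 0},
  {"translation": [0.94,0.09,0],"turn": 0},
  {"translation": [0.94,0.09,0],"turn": 0},
  {"translation": [0.94,0.09,0],"turn": 0},
])

```text
time: 23.95
position: [0.6115, 0.0865, 0.0714]
eef_rot: [-3.139, 0.0, 1.457]
wrist_force: [0.2, -0.3, -0.4]
finger_gap: 0.132
grip_force: 30.0
```

>>> step_arm([
  {"translation": [0.94,0.09,0],"turn": 0},
  {"translation": [0.94,0.09,0],"turn": 0},
  {"translation": [0.94,0.09,0],"turn": 0},
  {"translation": [0.5,0.05,0],"turn": 0},
  {"translation": [0,0,0],"turn": 0},
  {"translation": [0,0,0],"turn": 0},
])

```text
time: 24.55
position: [0.6325, 0.1825, 0.0723]
eef_rot: [-3.14, 0.001, 1.457]
wrist_force: [-0.5, -0.3, -0.8]
finger_gap: 0.127
grip_force: 30.0
```

```bash
python3 -c "
from h import *
go(.6276,.186,.0135,83.5)"
```

```text
now [632.5 182.5  72.3] 83.5 tool shift [ 0.1  -0.18  1.96] turn -0.0 t 24.6 gap 11.2 grip 30.0 q6 0.22
```

>>> step_arm([
  {"translation": [0.1,-0.18,0.3],"turn": 0},
  {"translation": [0,0,0.6],"turn": 0},
  {"translation": [0,0,0.5],"turn": 0},
  {"translation": [0,0,0.3],"turn": 0},
  {"translation": [0,0,0.15],"turn": 0},
  {"translation": [0,0,0.03],"turn": 0},
  {"translation": [0,0,0.02],"turn": 0},
  {"translation": [0,0,0],"turn": 0},
])

```text
time: 25.35
position: [0.6281, 0.1868, 0.0167]
eef_rot: [3.141, -0.0, 1.457]
wrist_force: [0.2, -0.5, 0.6]
finger_gap: 0.129
grip_force: 30.0
```

>>> step_arm([
  {"translation": [0,0,0.03],"turn": 0},
  {"translation": [0,0,0.02],"turn": 0},
  {"translation": [0,0,0],"turn": 0},
])

```text
time: 25.65
position: [0.6279, 0.1869, 0.0147]
eef_rot: [3.142, -0.0, 1.457]
wrist_force: [0.5, 0.2, 0.3]
finger_gap: 0.127
grip_force: 30.0
```

>>> step_arm([
  {"translation": [0,0,0.02],"turn": 0},
  {"translation": [0,0,0.02],"turn": 0},
  {"translation": [0,0,0.01],"turn": 0},
  {"translation": [0,0,0],"turn": 0},
  {"translation": [0,0,0],"turn": 0},
])

```text
time: 26.15
position: [0.6279, 0.1869, 0.0135]
eef_rot: [3.141, -0.0, 1.457]
wrist_force: [-1.7, -0.4, 4.3]
finger_gap: 0.133
grip_force: 30.0
```

>>> step_arm([
  {"translation": [0,0,0],"turn": 0},
  {"translation": [0,0,0],"turn": 0},
  {"translation": [0,0,0],"turn": 0},
  {"translation": [0,0,0],"turn": 0},
], claw=-0.55)

```text
time: 26.55
position: [0.6278, 0.1868, 0.0129]
eef_rot: [-3.141, 0.0, 1.457]
wrist_force: [0.6, -1.1, 0.1]
finger_gap: 0.223
grip_force: 0.0
```

>>> step_arm([
  {"translation": [0,0,-0.1],"turn": 0},
  {"translation": [0,0,-0.3],"turn": 0},
  {"translation": [0,0,-0.6],"turn": 0},
  {"translation": [0,0,-0.8],"turn": 0},
  {"translation": [0,0,-0.6],"turn": 0},
  {"translation": [0,0,0],"turn": 0},
])

```text
time: 27.15
position: [0.6292, 0.187, 0.0885]
eef_rot: [3.136, -0.001, 1.457]
wrist_force: [-0.1, -0.6, 0.2]
finger_gap: 0.227
grip_force: 0.0
```

```bash
python3 - <<'E'
from h import *
go(.5459,-.3378,.09,83.5)
for n in P:
    im=cv2.imread(f"pics/{n}0.png"); g=cv2.cvtColor(im,cv2.COLOR_BGR2GRAY)
    u,v=proj(n,[.5459,-.3378,.028])[0].astype(int)
    sub=(g[v-14:v+14,u-14:u+14]<80).astype(np.uint8)
    c=max(cv2.findContours(sub,cv2.RETR_EXTERNAL,cv2.CHAIN_APPROX_NONE)[0],key=len).reshape(-1,2)+[u-14,v-14]
    print(n,"knob mid",rect(cast(n,c,.018)))
    m=cast(n,blob(n,im,(467,200) if n=="top" else (169,236),lo=75),.006); print(cv2.fitEllipse(np.float32(m*1000)))
E
```

```text
now [629.2 187.   88.5] 83.5 tool shift [-17.7   -0.77  -0.05] turn -0.0 t 27.1 gap 19.9 grip 0.0 q6 0.22
top knob mid (array([ 545.9, -338.2]), array([11.8, 16.3]), 1.4)
((545.5940551757812, -339.0198669433594), (87.48139953613281, 88.40068817138672), 73.2574691772461)
scene knob mid (array([ 512.4, -354.3]), array([21.4, 17.5]), 71.6)
((545.2132568359375, -337.00457763671875), (87.31700897216797, 88.08747863769531), 106.47127532958984)
```

>>> step_arm([
  {"translation": [-0.932,-0.04,0],"turn": 0},
  {"translation": [-0.932,-0.04,0],"turn": 0},
  {"translation": [-0.932,-0.04,0],"turn": 0},
  {"translation": [-0.932,-0.04,0],"turn": 0},
  {"translation": [-0.932,-0.04,0],"turn": 0},
  {"translation": [-0.932,-0.04,0],"turn": 0},
  {"translation": [-0.932,-0.04,0],"turn": 0},
  {"translation": [-0.932,-0.04,0],"turn": 0},
  {"translation": [-0.932,-0.04,0],"turn": 0},
  {"translation": [-0.932,-0.04,0],"turn": 0},
  {"translation": [-0.932,-0.04,0],"turn": 0},
  {"translation": [-0.932,-0.04,0],"turn": 0},
], claw=-0.1)

```text
time: 28.35
position: [0.5749, -0.1459, 0.0845]
eef_rot: [-3.141, -0.0, 1.457]
wrist_force: [0.1, -0.7, 1.1]
finger_gap: 0.45
grip_force: 0.0
```

>>> step_arm([
  {"translation": [-0.932,-0.04,0],"turn": 0},
  {"translation": [-0.932,-0.04,0],"turn": 0},
  {"translation": [-0.932,-0.04,0],"turn": 0},
  {"translation": [-0.932,-0.04,0],"turn": 0},
  {"translation": [-0.932,-0.04,0],"turn": 0},
  {"translation": [-0.932,-0.04,0],"turn": 0},
  {"translation": [-0.932,-0.04,0],"turn": 0},
  {"translation": [0,0,0],"turn": 0},
  {"translation": [0,0,0],"turn": 0},
])

```text
time: 29.25
position: [0.5445, -0.3382, 0.0844]
eef_rot: [-3.141, -0.001, 1.456]
wrist_force: [0.1, 1.0, 0.1]
finger_gap: 0.447
grip_force: 0.0
```

```bash
python3 - <<'E'
from h import *
go(.5455,-.338,.0115,83.5)
im=r.capture("top"); cv2.imwrite("pics/t3.png",cv2.resize(im[110:280,130:300],None,fx=3.5,fy=3.5,interpolation=cv2.INTER_CUBIC))
E
```

```text
now [ 544.5 -338.2   84.4] 83.4 tool shift [0.01 0.03 2.43] turn -0.01 t 29.2 gap 39.3 grip 0.0 q6 -0.63
```

View pics/t3.png

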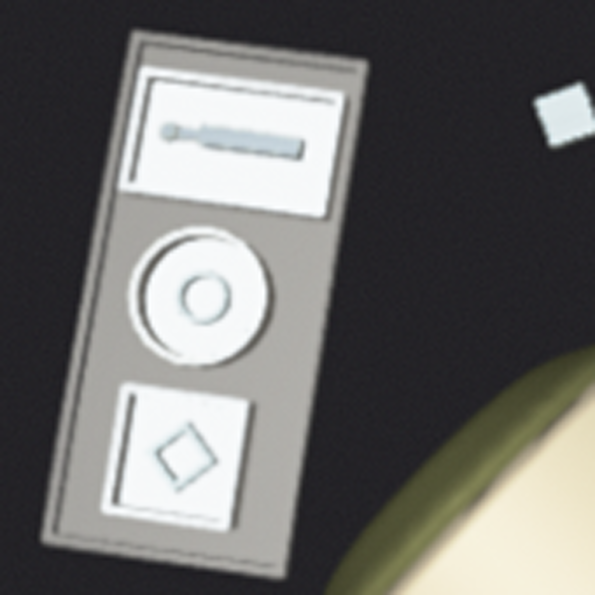

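All three pieces lie flat in their dishes: punch at crop (230,140), ring at (205,298), frame at (186,456). Next is the cover.

>>> step_arm([
  {"translation": [0,0.03,0.7],"turn": 0},
  {"translation": [0,0,0.7],"turn": 0},
  {"translation": [0,0,0.6],"turn": 0},
  {"translation": [0,0,0.3],"turn": 0},
  {"translation": [0,0,0.12],"turn": 0},
  {"translation": [0,0,0],"turn": 0},
  {"translation": [0,0,0],"turn": 0},
])

```text
time: 30.0
position: [0.5462, -0.3385, 0.0134]
eef_rot: [3.14, 0.001, 1.457]
wrist_force: [-0.7, -0.0, 0.6]
finger_gap: 0.45
grip_force: 0.0
```

>>> step_arm([
  {"translation": [0,0,0],"turn": 0},
  {"translation": [0,0,0],"turn": 0},
  {"translation": [0,0,0],"turn": 0},
  {"translation": [0,0,0],"turn": 0},
  {"translation": [0,0,0],"turn": 0},
  {"translation": [0,0,0],"turn": 0},
], claw=-1)

```text
time: 30.6
position: [0.5458, -0.3386, 0.0129]
eef_rot: [3.141, 0.0, 1.457]
wrist_force: [-2.3, 0.8, 2.9]
finger_gap: 0.17
grip_force: 30.0
```

>>> step_arm([
  {"translation": [0,0,-0.2],"turn": 0},
  {"translation": [0,0,-0.5],"turn": 0},
  {"translation": [0,0,-0.8],"turn": 0},
  {"translation": [0,0,-0.8],"turn": 0},
  {"translation": [0,0,0],"turn": 0},
  {"translation": [0,0,0],"turn": 0},
])

```text
time: 31.2
position: [0.5457, -0.3384, 0.0812]
eef_rot: [-3.142, -0.0, 1.457]
wrist_force: [-0.8, 0.4, -1.1]
finger_gap: 0.168
grip_force: 30.0
```

```bash
python3 - <<'E'
from h import *
go(.5413,.2082,.08,83.5)
im=r.capture("scene"); cv2.imwrite("pics/s7.png",cv2.resize(im[160:270,90:230],None,fx=5,fy=5,interpolation=cv2.INTER_CUBIC))
E
```

```text
now [ 545.7 -338.4   81.2] 83.5 tool shift [18.08 -2.21  0.04] turn -0.0 t 31.2 gap 14.8 grip 30.0 q6 -0.63
```

View pics/s7.png

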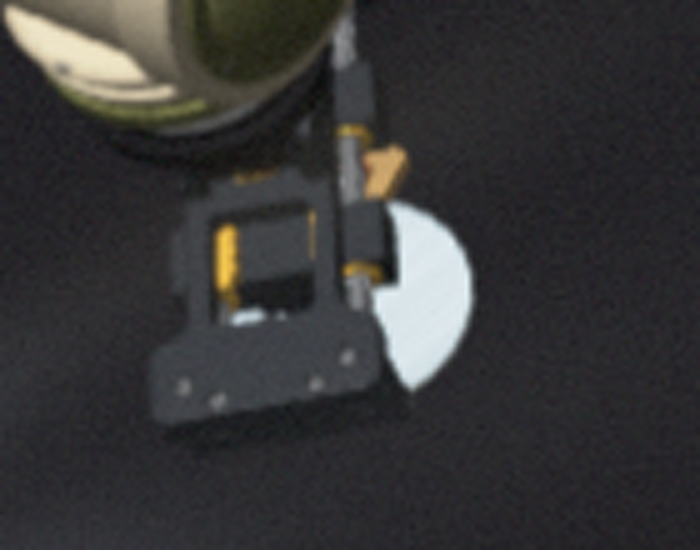

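The cover is held, with its disc level under the fingers near crop (430,290). I'll carry it to the round dish.

>>> step_arm([
  {"translation": [0.3,-0.037,0],"turn": 0},
  {"translation": [0.7,-0.086,0],"turn": 0},
  {"translation": [0.9,-0.11,0],"turn": 0},
  {"translation": [0.9,-0.11,0],"turn": 0},
  {"translation": [0.9,-0.11,0],"turn": 0},
  {"translation": [0.9,-0.11,0],"turn": 0},
  {"translation": [0.9,-0.11,0],"turn": 0},
  {"translation": [0.9,-0.11,0],"turn": 0},
  {"translation": [0.9,-0.11,0],"turn": 0},
  {"translation": [0.9,-0.11,0],"turn": 0},
  {"translation": [0.9,-0.11,0],"turn": 0},
  {"translation": [0.9,-0.11,0],"turn": 0},
])

```text
time: 32.45
position: [0.5426, -0.0345, 0.0806]
eef_rot: [-3.14, -0.0, 1.457]
wrist_force: [0.5, -0.4, -0.9]
finger_gap: 0.168
grip_force: 30.0
```

>>> step_arm([
  {"translation": [0.9,-0.11,0],"turn": 0},
  {"translation": [0.9,-0.11,0],"turn": 0},
  {"translation": [0.9,-0.11,0],"turn": 0},
  {"translation": [0.9,-0.11,0],"turn": 0},
  {"translation": [0.9,-0.11,0],"turn": 0},
  {"translation": [0.9,-0.11,0],"turn": 0},
  {"translation": [0.9,-0.11,0],"turn": 0},
  {"translation": [0.9,-0.11,0],"turn": 0},
  {"translation": [0.6,-0.073,0],"turn": 0},
  {"translation": [0.28,-0.034,0],"turn": 0},
  {"translation": [0,0,0],"turn": 0},
  {"translation": [0,0,0],"turn": 0},
])

```text
time: 33.65
position: [0.5413, 0.2074, 0.0812]
eef_rot: [-3.141, 0.0, 1.457]
wrist_force: [0.3, -0.9, -0.8]
finger_gap: 0.169
grip_force: 30.0
```

```bash
python3 - <<'E'
from h import *
go(.5413,.2082,.035,83.5)
p=r.get_obs()["position"]
im=r.capture("scene"); cv2.imwrite("pics/s8.png",cv2.resize(im[60:220,350:510],None,fx=3.7,fy=3.7,interpolation=cv2.INTER_CUBIC))
E
```

```text
now [541.3 207.4  81.2] 83.5 tool shift [ 0.03 -0.    1.54] turn -0.0 t 33.6 gap 14.9 grip 30.0 q6 0.28
```

View pics/s8.png

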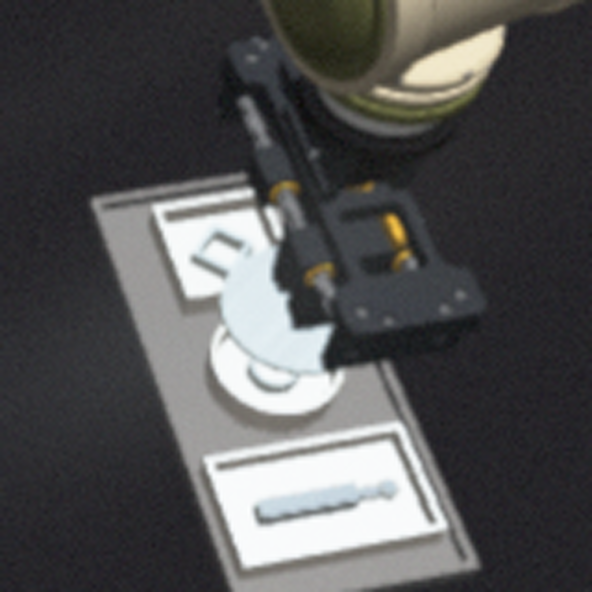

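The cover hangs level over the round dish, with the ring still flat inside at crop (272,375). I'll lower it.

>>> step_arm([
  {"translation": [0.03,0,0.3],"turn": 0},
  {"translation": [0,0,0.4],"turn": 0},
  {"translation": [0,0,0.3],"turn": 0},
  {"translation": [0,0,0.2],"turn": 0},
  {"translation": [0,0,0.15],"turn": 0},
  {"translation": [0,0,0.08],"turn": 0},
  {"translation": [0,0,0.03],"turn": 0},
  {"translation": [0,0,0.02],"turn": 0},
  {"translation": [0,0,0],"turn": 0},
  {"translation": [0,0,0],"turn": 0},
])

```text
time: 34.7
position: [0.5417, 0.2089, 0.0374]
eef_rot: [3.141, -0.0, 1.457]
wrist_force: [-0.2, -0.7, -0.6]
finger_gap: 0.171
grip_force: 30.0
```

>>> step_arm([
  {"translation": [0,0,0.02],"turn": 0},
  {"translation": [0,0,0.02],"turn": 0},
  {"translation": [0,0,0],"turn": 0},
])

```text
time: 35.0
position: [0.5416, 0.2088, 0.0359]
eef_rot: [-3.142, 0.0, 1.457]
wrist_force: [-0.4, -0.0, -1.0]
finger_gap: 0.169
grip_force: 30.0
```

>>> step_arm([
  {"translation": [0,0,0.02],"turn": 0},
  {"translation": [0,0,0.02],"turn": 0},
  {"translation": [0,0,0],"turn": 0},
  {"translation": [0,0,0],"turn": 0},
])

```text
time: 35.4
position: [0.5416, 0.2089, 0.0348]
eef_rot: [3.141, -0.0, 1.457]
wrist_force: [-0.9, 0.5, 0.8]
finger_gap: 0.168
grip_force: 30.0
```

>>> step_arm([
  {"translation": [0,0,0.02],"turn": 0},
  {"translation": [0,0,0],"turn": 0},
  {"translation": [0,0,0],"turn": 0},
])

```text
time: 35.7
position: [0.5416, 0.2088, 0.0348]
eef_rot: [3.141, -0.0, 1.457]
wrist_force: [-1.3, -0.1, 6.9]
finger_gap: 0.169
grip_force: 30.0
```

Seated. I'll release, retreat up and sideways, then check.

>>> step_arm([
  {"translation": [0,0,0],"turn": 0},
  {"translation": [0,0,0],"turn": 0},
  {"translation": [0,0,0],"turn": 0},
  {"translation": [0,0,0],"turn": 0},
  {"translation": [0,0,0],"turn": 0},
], claw=-0.2)

```text
time: 36.2
position: [0.5416, 0.2088, 0.0341]
eef_rot: [-3.142, 0.0, 1.457]
wrist_force: [0.7, 0.4, -0.2]
finger_gap: 0.401
grip_force: 0.0
```

>>> step_arm([
  {"translation": [0,0,-0.1],"turn": 0},
  {"translation": [0,0,-0.3],"turn": 0},
  {"translation": [0,0,-0.7],"turn": 0},
  {"translation": [0,0,-0.9],"turn": 0},
  {"translation": [-0.5,0,-0.5],"turn": 0},
  {"translation": [-0.9,0,0],"turn": 0},
  {"translation": [-0.9,0,0],"turn": 0},
  {"translation": [-0.9,0,0],"turn": 0},
  {"translation": [-0.9,0,0],"turn": 0},
  {"translation": [-0.9,0,0],"turn": 0},
  {"translation": [-0.9,0,0],"turn": 0},
  {"translation": [-0.9,0,0],"turn": 0},
])

```text
time: 37.4
position: [0.5178, 0.0043, 0.1094]
eef_rot: [3.141, 0.0, 1.457]
wrist_force: [0.5, 0.1, -0.9]
finger_gap: 0.401
grip_force: 0.0
```

>>> step_arm([
  {"translation": [-0.9,0,0],"turn": 0},
  {"translation": [-0.9,0,0],"turn": 0},
  {"translation": [-0.9,0,0],"turn": 0},
  {"translation": [0,0,0],"turn": 0},
  {"translation": [0,0,0],"turn": 0},
])

```text
time: 37.9
position: [0.5088, -0.0749, 0.1093]
eef_rot: [-3.141, -0.0, 1.455]
wrist_force: [-0.7, -0.2, 0.3]
finger_gap: 0.402
grip_force: 0.0
```

```bash
python3 - <<'E'
from h import *
a=r.capture("scene")[80:230,350:500]; b=r.capture("top")[110:280,120:290]
f=lambda c:cv2.resize(c,(395,450),interpolation=cv2.INTER_CUBIC)
cv2.imwrite("pics/e1.png",np.hstack([f(a),f(b)]))
E
```

```text
(no output)
```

View pics/e1.png

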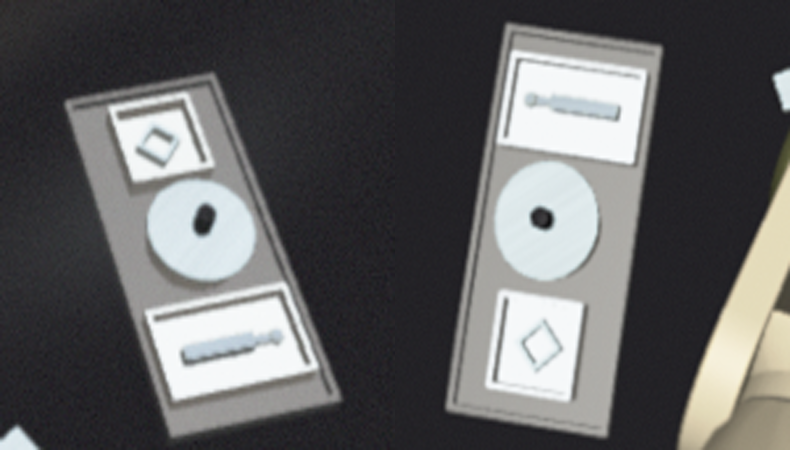

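The cover sits level and centred on the round dish, at (202,230) in the left view and (547,220) in the right. The punch and frame lie flat in their dishes.

```bash
python3 -c "
from bench import r
print(r.sign_off())"
```

```text
the job is handed in; nothing more can be done
None
```

The job is handed in at about 38 s: ring, frame and punch lie flat in their dishes, the cover sits level on the round dish over the ring, and I left the look-alikes alone; no verdict came back.

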